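# Press the RF test kit home in its case

## Robot

A 6-joint arm with a two-finger parallel gripper is mounted at the origin on the work surface. World frame = base frame: x ahead of the robot, y to its left, z up, the work surface at z = 0. Lengths are in m, angles in rad, forces in N, time in s.
With the tool pointing down it reaches from about 0.275 to 0.725 m from the base axis. Payload 15.9 kg.
Tool frame: the origin (TCP) lies midway between the tips of the shut fingers; the grasp point (between the pads) lies 19 mm behind it; z points along the fingers, y is the line along which they close (so a half turn about z gives the same grasp; the last joint's range is limited). The gripper opens to 85 mm and grips with 20 to 120 N. Pads are 22 mm wide; open, the fingers measure 114 mm over their backs; the gripper's body (76 mm by 85 mm) begins 54 mm behind the grasp point. The pads swing forward as they close: fully open they stand 13 mm farther back than shut.
Start: joints at [-1.251, 0.213, -0.034, 1.323, 0, 1.571], TCP at [0.157, -0.475, 0.231] pointing down, gripper open.
Joint ranges: [-2.98, 2.98], [-0.74, 1.72], [-1.14, 1.35], [-2.1, 2.04], [-1.57, 1.44], [-3.14, 3.14]. Speed limits (rad/s): [1.89, 1.89, 2.39, 2.57, 3.14, 3.14].

## Interface

Orientations are given as a 3x3 rotation matrix whose columns are the frame's x, y, z axes.
In Python, from plant import robot gives the robot as it stands.
- The arm moves only by the tool carry_out, never from a script. Its argument "series" is a list of rows, each an object with "dp": the shift along the tool's x, y, z in mm, a list of three; "rotation": the turn, a rotation vector about the tool's x, y, z in degrees, a list of three; "hand": the finger opening in mm, from 0 to 85.4. In form: [{"dp": [x, y, z], "rotation": [ax, ay, az], "hand": hand}, ...]. A call has 1 to 12 rows; each row is the pose to reach, as a shift and turn from the pose commanded when the call began, along the tool's axes at that moment; what a row does not reach only later rows make up. A row lasts 1/8 s, in which the tool goes at most 62.5 mm and 10.7 degrees, less where a joint would pass 70% of its speed; a pose out of reach is approached as far as the arm can. A call with a gripper value outside its range is refused whole. The fingers move at their own pace and stop on an object; the grip force is fixed at half the most. Time passes only in rows, so rows that repeat a pose let the fingers close. It gives the time, the measured TCP pose, the force, the opening and the grip force at its end, in the units of the state.
- robot.sense(): the state, without advancing time (a new reading comes with each control period).
- robot.grab_frame(name): name is "scene" or "side" or "wrist"; returns the picture (420x560x3 uint8, red, green, blue); there is no depth.
- robot.get_calibration(name): a dict with "fx", "fy", "cx", "cy" (pixels), "pose" (4x4, takes a point from camera to world coordinates). Camera axes: x right, y up, looking along -z (the intrinsics and any distortion apply to the point x, -y, -z); pixel columns grow to the right and rows downward; lengths in m; the calibration is good to about 2 mm. A picture is of the moment at which its call begins: read the wrist's pose just before it. get_calibration takes no time and is no camera call; for the wrist camera it gives the pose at the moment of the call.
- robot.sign_off(): hands the job in; it is judged then, once.
The state is a dict: "time": time; "joint_pos": joint angles; "qvel": joint speeds; "joint_efforts": joint torques, N m; "position": TCP position; "eef_rot": TCP orientation; "contact_force": force on the tool from outside, world axes, zero at the start; "ft_torque": the same for the moment, N m; "gripper_width": finger opening in m; "gripper_force": force on a finger pad.
Only numpy, scipy, OpenCV 4.12 (cv2) and the standard library are available. Lean on these libraries where they do the work, as an engineer would, in place of code of your own. Each camera call takes 0.05 s, during which the arm holds its last target. There are 200 camera calls.

## Task

Put the RF test kit away: take the blue directional coupler and the gold finned attenuator from the bench and set each into the cutout of the case insert that has its shape, and press both, and also the power sensor that already stands proud in its own cutout, fully home so that all three sit level on the floor of their cutouts. Leave the amplifier, the screwdriver, the marker and the dispenser bottle where they are, and let go of everything at the end.

Things in the scene. Friction and masses are not known exactly. Their poses are not given: they have to be found in the camera images.
- coupler: directional coupler: blue bar 100 x 24 x 22 mm (x, y, z), foot edges bevelled 1.5 mm, 0.10 to 0.20 kg. Origin: middle of its underside; x along the bar, z up. Brass screw connectors 9 mm thick, centred 11 mm above the underside: 10 mm long on both ends, and one 12 mm long on the +y side at x = +30 mm. Starts flat on the bench, left or right of the case.
- attenuator: fixed attenuator: gold finned block 50 x 36 x 26 mm (x, y, z), foot edges bevelled 1.5 mm, 0.12 to 0.22 kg. Origin: middle of the block's underside; x lengthwise, z up. Steel connectors centred 13 mm above the underside: on the +x end 22 mm thick and 20 mm long, on the -x end 16 mm thick and 18 mm long. Starts flat on the bench on the other side of the case.
- sensor: power sensor: light grey block 80 x 34 x 28 mm (x, y, z) with dark blue label, 0.11 to 0.21 kg. Origin: middle of the block's underside; x lengthwise, z up. On the +x end a steel connector 22 mm thick and 20 mm long, on the -x end a black stub 12 mm thick and 12 mm long, both centred 14 mm up. Starts the right way round in its cutout, level, resting on the domes about 10 mm short of home.
- coupler_nest: rigid insert in the case, 150 x 63 x 20 mm, fixed. Origin: middle of its underside, below the middle of its pocket, 4 mm above the bench. Floor of cutout +4 mm, deck +20 mm. Pocket 104 x 28 mm along x; end slots 13 mm wide to x = -64 and +64; side slot 13 mm wide at x = +30 to y = +26. The coupler fits one way only, its x and y along these. Domes at x = -45, +45. Its top when home: +26 mm.
- attenuator_nest: rigid insert in the case, 150 x 63 x 20 mm, fixed. Origin: middle of its underside, below the middle of its pocket, 4 mm above the bench. Floor of cutout +4 mm, deck +20 mm. Pocket 54 x 40 mm along x; slot 26 mm wide to x = +49, slot 20 mm wide to x = -47. The attenuator goes home one way only, its x along this x. Domes at x = -16, +16. Its top when home: +30 mm.
- sensor_nest: rigid insert in the case, 150 x 63 x 20 mm, fixed. Origin: middle of its underside, below the middle of its pocket, 4 mm above the bench. Floor of cutout +4 mm, deck +20 mm. Pocket 84 x 38 mm along x; slot 26 mm wide to x = +64, slot 16 mm wide to x = -56. Holds the sensor, its x along this x. Domes at x = -28, +28. Sensor top when home: +32 mm.
- case: grey equipment case, fixed: base 162 x 204 mm, 5 mm walls, rim 30 mm above the bench; origin: middle of the base at bench height, x as the inserts' x. Lid folded back on the +x side, lying on the bench, rim 24 mm high. Three black inserts with yellow cutout floors lie side by side in it, 64 mm apart along y, in any order, all the same way round; decks 24 mm above the bench, cutouts 16 mm deep
- dome (a point): tip of one white sprung dome (coupler insert, -x end, +y side). Each pocket has 4, two on each long side, 16 mm spheres standing 4.5 mm out of the walls, tips 9.5 mm below the deck; walls clear the part by 2 mm. A part set in squarely rests on them about 6 mm below the deck, 10 mm short of home; pushing it home takes 5 to 15 N all the way to the floor, and it stays where left
- amplifier: bystander: aluminium amplifier on a finned heat sink, 110 x 90 x 50 mm, 0.9 kg, loose, with a 10 mm connector on each x end; origin: middle of its underside.
- screwdriver: bystander: red-handled screwdriver, 170 mm long, about 25 mm thick, lying loose on the bench; origin: under its middle, x along it.
- dispenser: bystander: small whitish bottle with a blue cap, 40 mm across, 75 mm tall, loose, standing on the bench between the robot and the case; origin: middle of its underside.
- marker: bystander: black marker pen with a red cap end, square-sided, about 130 mm long, 12 mm thick, lying loose on the bench near the robot on its left side; origin: under its middle, x towards its tip.
Mind the look-alikes: they are no part of the job. What is shaped like the attenuator_nest but green or purple is not meant.

How it is judged:
By the outcome, as a careful person would: the job done as asked, in the order asked, and still so for the second after the job is handed in, with the robot touching nothing.
It also fails if it takes over 72 s, if anything falls off the work surface, if the arm or the gripper's body presses on something with over 40 N, if the wrist force passes 120 N, or if a joint passes its speed limit or range.

## Working session

There is one attempt and no reset: what is moved stays moved. The work goes in short steps, Python scripts to look and compute and a tool call to move; the robot and the scene stay as the last step left them, time stands still between calls to the robot, and variables do not carry over. Pictures are saved under pics/ and viewed, at most 10 in all, crops included, and the job is handed in when it is done.

Besides the shell and the picture viewer there is one more tool, called after ">>>" as name(argument=value, ...), one argument or row to a line, values as JSON. carry_out: Moves the arm, as the interface text tells. Its arguments: {"type":"object","properties":{"series":{"type":"array"}},"required":["series"]}

```bash
mkdir -p pics; ls; python3 - <<'E'
from plant import robot
import cv2,json
for n in("scene","side"):
    im=robot.grab_frame(n); cv2.imwrite(f"pics/{n}0.png",im[:,:,::-1])
    c=robot.get_calibration(n); print(n,{k:(v.tolist() if hasattr(v,'tolist') else v) for k,v in c.items()})
s=robot.sense();print(s)
E
```

```text
pics
scene {'fx': 465.7035121763607, 'fy': 465.7035121763607, 'cx': 277.8739354045868, 'cy': 207.36399316483488, 'pose': [[-0.15945763580047878, -0.6590486744527466, 0.7350021136615864, 1.4155561882994616], [0.9871931919103096, -0.11005739927567301, 0.11548580306951234, 0.1347576523204768], [0.0047816556606438, 0.7440041757723898, 0.6681578572481136, 0.8418510978407976], [0.0, 0.0, 0.0, 1.0]]}
side {'fx': 507.05176567133213, 'fy': 507.05176567133213, 'cx': 281.19650268689566, 'cy': 211.1844093726423, 'pose': [[-0.8698974858899908, 0.36220086417427855, -0.33479680111028376, 0.11701947676728597], [-0.4930723042235619, -0.655895850023246, 0.5715595653385137, 0.7439034084819427], [-0.012572463956608564, 0.6622772590944743, 0.7491533656310772, 0.9804861949988265], [0.0, 0.0, 0.0, 1.0]]}
{'time': 0.1, 'joint_pos': array([-1.25101990e+00,  2.13302057e-01, -3.49751433e-02,  1.32353681e+00,
       -7.94888934e-06,  1.57077737e+00]), 'qvel': array([-0.00102996, -0.0010642 ,  0.00188921,  0.00063432,  0.0009024 ,
       -0.00055978]), 'joint_efforts': array([ 7.30071515e-04, -6.87244034e+01,  4.87805951e+01,  1.21743022e-02,
        5.44393697e-05,  1.66994244e-05]), 'position': array([ 0.15707524, -0.47435303,  0.23087652]), 'eef_rot': array([[ 9.49299761e-01,  3.14372163e-01, -3.27459385e-04],
       [ 3.14372334e-01, -9.49299272e-01,  9.63594747e-04],
       [-7.92959091e-06, -1.01768443e-03, -9.99999482e-01]]), 'contact_force': array([-0.19523319,  0.04378058, -0.60901477]), 'ft_torque': array([0.00891374, 0.03556883, 0.01834146]), 'gripper_force': 0.0, 'gripper_width': 0.08573032101418832}
```

View pics/scene0.png

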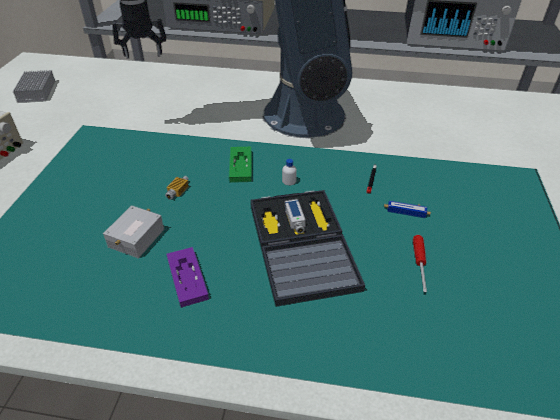

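View pics/side0.png

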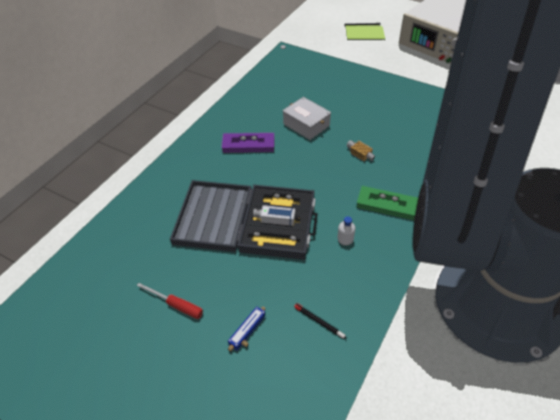

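The scene view shows the coupler near (407,209), the attenuator near (178,188), and the case centred near (297,217) with the lid toward the camera. I'll enlarge these.

```bash
cat > h.py <<'E'
import numpy as np,cv2
from plant import robot
def ray(n,px,z,c=None):
    c=c or robot.get_calibration(n); P=np.array(c['pose']); out=[]
    for u,v in px:
        d=P[:3,:3]@np.array([(u-c['cx'])/c['fx'],-(v-c['cy'])/c['fy'],-1]); o=P[:3,3]
        out.append(o+d*(z-o[2])/d[2])
    return np.array(out)
def crop(im,x,y,w,h,k): return cv2.resize(im[y:y+h,x:x+w],None,fx=k,fy=k,interpolation=cv2.INTER_CUBIC)
E
python3 - <<'E'
from h import *
a=cv2.imread('pics/scene0.png')
case=crop(a,240,182,100,75,6) # 600x450
c1=crop(a,375,190,66,50,4)
L=np.zeros((600,800,3),np.uint8); L[:450,:600]=case
L[450:600,:200]=crop(a,160,170,40,30,5); L[450:600,210:510]=crop(a,380,195,60,30,5)
cv2.imwrite('pics/m1.png',L)
E
```

```text
(no output)
```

View pics/m1.png

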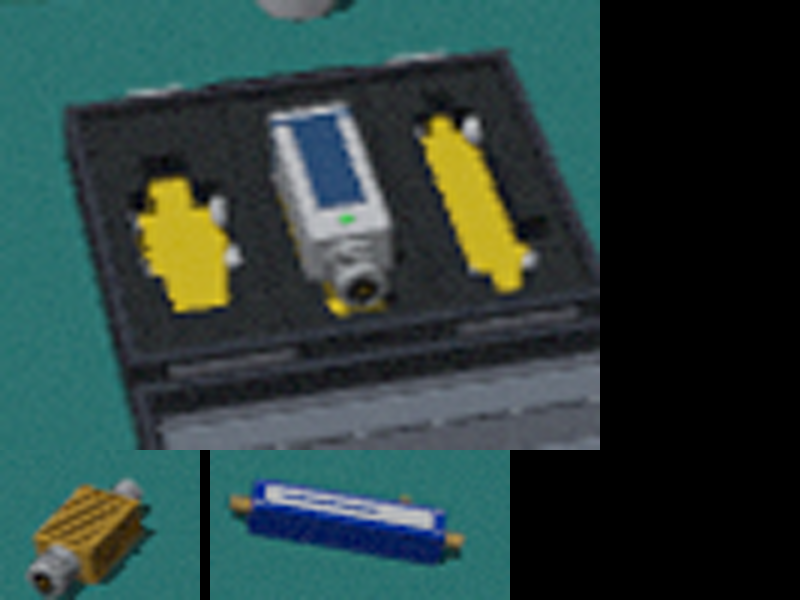

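```bash
python3 - <<'E'
from h import *
np.set_printoptions(precision=4,suppress=True)
m=lambda p:[(240+x/6,182+y/6) for x,y in p]
q=lambda p,ox,ix,iy:[(ix+(x-ox)/5,iy+(y-450)/5) for x,y in p]
def rep(t,P):print(t,P[:,:2].tolist(),'dir',np.degrees(np.arctan2(*(P[1]-P[0])[1::-1])))
rep('rim',ray('scene',m([(68,105),(510,52)]),.03))
rep('rimleft',ray('scene',m([(68,105),(128,365)]),.03))
rep('sensor top -x/+x',ray('scene',m([(309,110),(355,222)]),.046))
rep('coup floor',ray('scene',m([(437,120),(510,290)]),.008))
rep('att floor',ray('scene',m([(170,180),(203,308)]),.008))
rep('coupler',ray('scene',q([(230,503),(464,540)],210,380,195),.011))
rep('atten (-x to +x)',ray('scene',q([(131,490),(48,575)],0,160,170),.013))
rep('bottle',ray('scene',[(289,183),(290,162)],.03))
rep('marker',ray('scene',[(375,166),(370,192)],.01))
rep('screwdriver',ray('scene',[(419,236),(425,291)],.01))
E
```

```text
rim [[0.5032224307679393, -0.08013533067883868], [0.43428085676327866, 0.11001641839813332]] dir 109.92866057910692
rimleft [[0.5032224307679393, -0.08013533067883868], [0.6550478280856188, -0.024440666008986422]] dir 20.144736566887932
sensor top -x/+x [[0.5072178832569095, 0.027806258823486613], [0.5741504078303443, 0.05639328732059676]] dir 23.127434608179996
coup floor [[0.46111857631864095, 0.08081411867265045], [0.5648201057606865, 0.12272967356872286]] dir 22.008272289802836
att floor [[0.5206006377630336, -0.03137305575256996], [0.5967681594182805, -0.0037857694681464327]] dir 19.90999444893674
coupler [[0.44763357073504295, 0.2711738069125418], [0.45705469535295107, 0.39303931944722204]] dir 85.57939599210331
atten (-x to +x) [[0.42287602035402605, -0.2872091374093656], [0.5025982137332119, -0.30923158173955734]] dir -15.442272304900186
bottle [[0.41765894262246406, 0.008733447715144699], [0.320449411582862, -0.0022435395858206586]] dir -173.55740024370752
marker [[0.2713274483968393, 0.24633805628418165], [0.3952153146234605, 0.23335159707229047]] dir -5.9841358389303405
screwdriver [[0.5482787726191781, 0.3571105151478089], [0.7222085607569572, 0.3594453545682217]] dir 0.7690943064841004
```

```bash
python3 - <<'E'
from h import *
np.set_printoptions(precision=4,suppress=True)
c=robot.get_calibration('wrist');s=robot.sense();R=s['eef_rot'];P=np.array(c['pose'])
print(R.T@(P[:3,3]-s['position']),R.T@P[:3,:3],{k:c[k] for k in c if k!='pose'})
t=np.array([.452,.332,.231]);print(R.T@(t-s['position'])*1e3)
E
```

```text
[ 0.0829 -0.0002 -0.1432] [[-0.0004  0.9474  0.3201]
 [ 1.      0.0007 -0.0007]
 [-0.0009  0.3201 -0.9474]] {'fx': 317.65114289745907, 'fy': 317.65114289745907, 'cx': 277.3829702055473, 'cy': 215.6954999946894}
[ 533.4671 -672.7543    0.5569]
```

>>> carry_out(
  series=[
    {"dp":[533,-673,20],"rotation":[0,0,-67],"hand":60},
    {"dp":[533,-673,20],"rotation":[0,0,-67],"hand":60},
    {"dp":[533,-673,20],"rotation":[0,0,-67],"hand":60},
    {"dp":[533,-673,20],"rotation":[0,0,-67],"hand":60},
    {"dp":[533,-673,20],"rotation":[0,0,-67],"hand":60},
    {"dp":[533,-673,20],"rotation":[0,0,-67],"hand":60},
    {"dp":[533,-673,20],"rotation":[0,0,-67],"hand":60},
    {"dp":[533,-673,20],"rotation":[0,0,-67],"hand":60},
    {"dp":[533,-673,20],"rotation":[0,0,-67],"hand":60},
    {"dp":[533,-673,20],"rotation":[0,0,-67],"hand":60},
    {"dp":[533,-673,20],"rotation":[0,0,-67],"hand":60},
    {"dp":[533,-673,20],"rotation":[0,0,-67],"hand":60},
  ],
)

```text
time: 1.6
position: [0.4021, 0.1951, 0.2146]
eef_rot: [[0.081, 0.997, 0.0], [0.997, -0.081, -0.0], [-0.0, 0.0, -1.0]]
contact_force: [2.2, -1.4, 1.2]
gripper_width: 0.0601
gripper_force: 0.0
```

>>> carry_out(
  series=[
    {"dp":[140,39,30],"rotation":[0,0,0],"hand":60},
    {"dp":[140,39,30],"rotation":[0,0,0],"hand":60},
    {"dp":[140,39,30],"rotation":[0,0,0],"hand":60},
    {"dp":[140,39,30],"rotation":[0,0,0],"hand":60},
    {"dp":[140,39,30],"rotation":[0,0,0],"hand":60},
  ],
)

```text
time: 2.22
position: [0.4521, 0.3285, 0.1847]
eef_rot: [[0.082, 0.997, -0.0], [0.997, -0.082, -0.0], [-0.0, -0.0, -1.0]]
contact_force: [0.3, 0.8, 0.8]
gripper_width: 0.0601
gripper_force: 0.0
```

```bash
cat >> h.py <<'E'
def snap(name):
    import pickle
    c=robot.get_calibration('wrist'); s=robot.sense(); im=robot.grab_frame('wrist')
    cv2.imwrite(f'pics/{name}.png',cv2.resize(im,None,fx=1.4,fy=1.4,interpolation=cv2.INTER_CUBIC)[:,:,::-1])
    pickle.dump((c,s),open(f'pics/{name}.pkl','wb')); print(s['position'],s['joint_pos'])
def load(name):
    import pickle
    return pickle.load(open(f'pics/{name}.pkl','rb'))
E
python3 -c "
from h import *
snap('w1')"
```

```text
[0.45206485 0.32850867 0.18472421] [ 6.28474739e-01  3.46690857e-01  2.70346891e-02  1.25174082e+00
 -1.11689342e-04  2.28108905e+00]
```

View pics/w1.png

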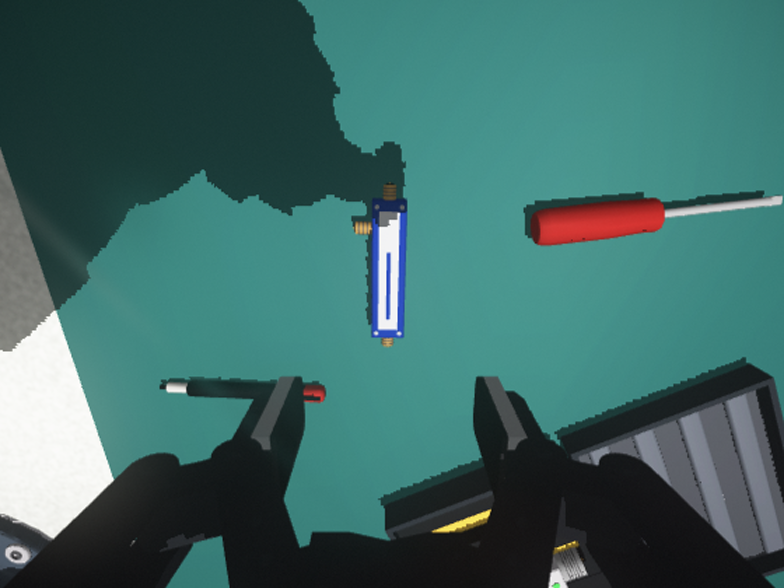

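The wrist picture shows the coupler's top face with corners at (375,199), (406,199), (404,338) and (372,337), and its side connector on the left at (361,228).

```bash
cat >> h.py <<'E'
def quad(name,px,z):
    c,s=load(name); P=ray(0,np.array(px)/1.4,z,c); return P,s
def togo(t,yaw):
    s=robot.sense();R=s['eef_rot'];y0=np.degrees(np.arctan2(R[1,0],R[0,0]))
    print('dp',R.T@(np.array(t)-s['position'])*1e3,'rz',-((yaw-y0+180)%360-180),'z',s['position'][2])
E
python3 - <<'E'
from h import *
P,s=quad('w1',[(375,199),(406,199),(404,338),(372,337)],.022)
c=P.mean(0);d=(P[0]+P[1]-P[2]-P[3])/2;print(c,np.linalg.norm(d),np.linalg.norm(P[0]-P[1]),yaw:=np.degrees(np.arctan2(d[1],d[0])))
togo([c[0],c[1],.006],yaw)
E
```

```text
[0.45320031 0.33013436 0.022     ] 0.10126084521185681 0.020880484681168116 84.32647272331066
dp [  1.87979234   0.85887384 179.04763661] rz 0.9607424701809464 z 0.18504777556119767
```

>>> carry_out(
  series=[
    {"dp":[2,1,55],"rotation":[0,0,1],"hand":60},
    {"dp":[2,1,110],"rotation":[0,0,1],"hand":60},
    {"dp":[2,1,155],"rotation":[0,0,1],"hand":60},
    {"dp":[2,1,176],"rotation":[0,0,1],"hand":60},
    {"dp":[2,1,176],"rotation":[0,0,1],"hand":10},
    {"dp":[2,1,176],"rotation":[0,0,1],"hand":10},
    {"dp":[2,1,176],"rotation":[0,0,1],"hand":10},
    {"dp":[2,1,176],"rotation":[0,0,1],"hand":10},
    {"dp":[2,1,176],"rotation":[0,0,1],"hand":10},
    {"dp":[2,1,176],"rotation":[0,0,1],"hand":10},
  ],
)

```text
time: 3.52
position: [0.4544, 0.3314, 0.0106]
eef_rot: [[0.099, 0.995, 0.002], [0.995, -0.099, 0.001], [0.001, 0.002, -1.0]]
contact_force: [-1.4, -3.3, 9.5]
gripper_width: 0.0224
gripper_force: 60.0
```

```bash
python3 - <<'E'
from h import *
togo([.460,.08,.20],20.5)
E
```

```text
dp [-249.31027046   30.89352928 -189.71503648] rz 63.80866523944445 z 0.010563973073953695
```

>>> carry_out(
  series=[
    {"dp":[0,0,-50],"rotation":[0,0,0],"hand":10},
    {"dp":[0,0,-100],"rotation":[0,0,0],"hand":10},
    {"dp":[-50,6,-140],"rotation":[0,0,10],"hand":10},
    {"dp":[-100,12,-190],"rotation":[0,0,20],"hand":10},
    {"dp":[-150,19,-190],"rotation":[0,0,30],"hand":10},
    {"dp":[-200,25,-190],"rotation":[0,0,40],"hand":10},
    {"dp":[-249,31,-190],"rotation":[0,0,50],"hand":10},
    {"dp":[-249,31,-190],"rotation":[0,0,60],"hand":10},
    {"dp":[-249,31,-190],"rotation":[0,0,64],"hand":10},
    {"dp":[-249,31,-190],"rotation":[0,0,64],"hand":10},
    {"dp":[-249,31,-190],"rotation":[0,0,64],"hand":10},
    {"dp":[-249,31,-190],"rotation":[0,0,64],"hand":10},
  ],
)

```text
time: 5.03
position: [0.4597, 0.0803, 0.199]
eef_rot: [[0.937, 0.349, 0.0], [0.349, -0.937, 0.0], [0.0, 0.0, -1.0]]
contact_force: [-0.5, -0.2, -1.6]
gripper_width: 0.0221
gripper_force: 59.4
```

```bash
python3 -c "
from h import *
snap('w2')"
```

```text
[0.45972125 0.08033444 0.19896633] [ 1.72996141e-01  1.53048628e-01 -1.89476509e-01  1.22799902e+00
  4.48595253e-06  2.95860228e+00]
```

View pics/w2.png

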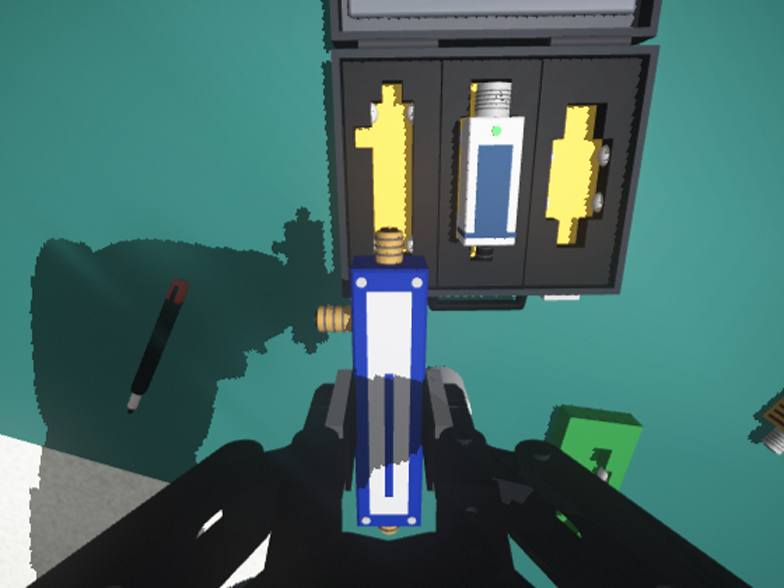

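The coupler is held straight, and its cutout lies ahead. The far slot end is at (392,82), the side slot at (355,137), and the pocket edges at columns 372 and 413. The seams are near columns 440 and 541.

```bash
python3 - <<'E'
from h import *
np.set_printoptions(precision=4,suppress=True)
c,s=load('w2');R=s['eef_rot'];p0=s['position']
a=lambda d:np.degrees(np.arctan2(d[1],d[0]))
def T(n,px,z):
    P,_=quad('w2',px,z);print(n,'world',P[:,:2].tolist(),'tool',((P-p0)@R*1e3)[:,:2].tolist(),'dir',a(P[0]-P[-1]) if len(P)>1 else '');return P
T('rimL',[(332,49),(344,290)],.03);T('rimR',[(659,47),(621,292)],.03);T('rimfar/near',[(332,49),(659,47)],.03)
T('seam1',[(441,62),(439,287)],.024);T('seam2',[(542,60),(537,287)],.024)
T('coup slot end, side slot end, pocket L,R',[(392,82),(355,137.5),(372,190),(413,180)],.008)
T('att slot ends',[(580.5,103),(567,243)],.008)
T('att slot R',[(595.5,115),(577.5,235)],.008)
T('sensor top',[(496,117),(488,246)],.046)
T('held top far',[(353,269),(427,269),(421,525),(357,525)],p0[2]-.0106+.022)
E
```

```text
rimL world [[0.5820149046888637, 0.1630744540332328], [0.4359934676870041, 0.10621374529754006]] tool [[143.4170126850135, -34.93890564811383], [-13.26615273383483, -32.533874163426844]] dir 21.275925366185003
rimR world [[0.6538074147646715, -0.026959602893155105], [0.5054385945316943, -0.08534611161713673]] tool [[144.4785992285261, 168.20139128875928], [-14.93654022828533, 171.21846116750586]] dir 21.4807672706649
rimfar/near world [[0.5820149046888637, 0.1630744540332328], [0.6538074147646715, -0.026959602893155105]] tool [[143.4170126850135, -34.93890564811383], [144.4785992285261, 168.20139128875928]] dir 110.69594316360057
seam1 world [[0.6001326591340378, 0.09654880837154407], [0.46095120021880054, 0.04038575170109324]] tool [[137.21203137861423, 33.729832296694106], [-12.816859072290738, 37.864788578874574]] dir 21.975257488231943
seam2 world [[0.6236411901981267, 0.03655571593857419], [0.4864238889288905, -0.02825477220828504]] tool [[138.33814632947784, 98.15462587248282], [-12.863494299125222, 111.07938553196078]] dir 25.282307070244354
coup slot end, side slot end, pocke
[... 718 characters left out ...]
623897674, 144.04353785279926], [23.282883403085954, 142.89980083297607]] dir 19.61414562092108
sensor top world [[0.5796211671251207, 0.054029516872487124], [0.5044217498920098, 0.02520326175966281]] tool [[103.1738331552726, 66.43572336327311], [22.642798928355145, 67.24652335898709]] dir 20.973368426177544
held top far world [[0.5018521706697732, 0.10762860016848087], [0.5097134780250674, 0.0864475201282364], [0.41678756796723043, 0.051398862711410954], [0.4084134161688232, 0.07400901525568562]] tool [[49.00492890938038, -10.899126426499189], [48.99142850170967, 11.693751250173179], [-50.3233040195607, 12.158876394626244], [-50.292440821233676, -11.952209493732825]] dir 19.788905567928445
```

>>> carry_out(
  series=[
    {"dp":[32,1,0],"rotation":[0,0,-0.8],"hand":10},
    {"dp":[64,3,40],"rotation":[0,0,-0.8],"hand":10},
    {"dp":[64,3,90],"rotation":[0,0,-0.8],"hand":10},
    {"dp":[64,3,130],"rotation":[0,0,-0.8],"hand":10},
    {"dp":[64,3,155],"rotation":[0,0,-0.8],"hand":10},
    {"dp":[64,3,162],"rotation":[0,0,-0.8],"hand":10},
    {"dp":[64,3,162],"rotation":[0,0,-0.8],"hand":10},
    {"dp":[64,3,165],"rotation":[0,0,-0.8],"hand":10},
    {"dp":[64,3,165],"rotation":[0,0,-0.8],"hand":10},
  ],
)

```text
time: 6.2
position: [0.5212, 0.0997, 0.0344]
eef_rot: [[0.933, 0.36, 0.001], [0.36, -0.933, 0.0], [0.001, 0.0, -1.0]]
contact_force: [-0.3, -0.2, -1.7]
gripper_width: 0.0222
gripper_force: 59.4
```

```bash
python3 -c "
from h import *
togo([.5194,.1013,.033],21.2)
snap('w3');print(robot.sense()['contact_force'])"
```

```text
dp [-1.12049247 -2.13431702  1.39409677] rz -0.07495951084072772 z 0.03439566146495736
[0.52121293 0.09971264 0.03439566] [ 1.89012343e-01  3.94518885e-01 -3.05419462e-01  8.69776022e-01
  2.10607522e-05  2.96190359e+00]
[-0.03626477 -0.79257428 -0.66154439]
```

View pics/w3.png

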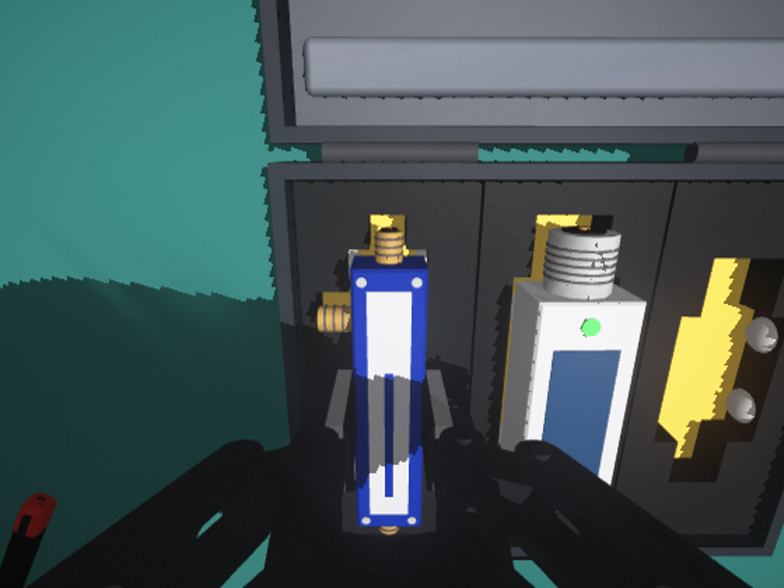

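```bash
python3 - <<'E'
from h import *
np.set_printoptions(precision=2,suppress=True)
c,s=load('w3');R=s['eef_rot'];p0=s['position']
T=lambda n,px,z:print(n,((quad('w3',px,z)[0]-p0)@R*1e3)[:,:2].tolist())
T('slot end x=64',[(369,215),(406,215)],.008)
T('side slot far x=36.5',[(325,293)],.008)
T('pocket far x=52',[(349,249),(427,249)],.024)
T('held top',[(353,269),(427,269),(421,525),(357,525)],p0[2]+.0114)
T('held conn tip x=60',[(388.5,229)],p0[2])
T('side conn tip y=26?',[(317,319)],p0[2])
T('rimL',[(268,165)],.03)
T('seam',[(483.5,182),(471.5,405)],.024)
T('sensor top far y=+-17',[(535,301),(646,301)],.046)
E
```

```text
slot end x=64 [[60.242193182825275, -7.363540516626688], [60.235103667732446, 6.615083343578087]]
side slot far x=36.5 [[29.371151648071322, -25.398584183577004]]
pocket far x=52 [[50.58055543063975, -13.86811715339299], [50.56451368816485, 13.482922910474477]]
held top [[48.96759646802936, -10.885417442217511], [48.953245408379445, 11.712945830311376], [-50.31262272260029, 12.1708388731093], [-50.27857542045898, -11.932688585891228]]
held conn tip x=60 [[59.29733284120483, -0.028903894640289394]]
side conn tip y=26? [[28.313547672300935, -24.663970951656648]]
rimL [[78.91001356597897, -38.272776396343566]]
seam [[73.28432313624745, 31.75678078950661], [-12.066284249912124, 32.806621688464446]]
sensor top far y=+-17 [[38.692603457394, 45.71901181395271], [38.66776746109303, 80.41772152563796]]
```

```bash
python3 - <<'E'
from h import *
c,s=load('w3');R=s['eef_rot'];p0=s['position']
T=lambda n,px,z:print(n,((quad('w3',px,z)[0]-p0)@R*1e3)[:,:2].round(1).tolist())
T('slot end x=64',[(369,215),(406,215)],.024)
T('side slot far x=36.5',[(325,293)],.024)
E
```

```text
slot end x=64 [[62.4, -6.7], [62.4, 6.0]]
side slot far x=36.5 [[34.4, -23.0]]
```

The coupler sits about 1 mm too far forward and 0.5 mm to the right, so I'll correct that and lower it.

>>> carry_out(
  series=[
    {"dp":[-1,-0.5,0],"rotation":[0,0,0],"hand":10},
    {"dp":[-1,-0.5,1.5],"rotation":[0,0,0],"hand":10},
    {"dp":[-1,-0.5,3],"rotation":[0,0,0],"hand":10},
    {"dp":[-1,-0.5,4.5],"rotation":[0,0,0],"hand":10},
    {"dp":[-1,-0.5,4.5],"rotation":[0,0,0],"hand":10},
  ],
)

```text
time: 6.88
position: [0.5195, 0.0997, 0.0291]
eef_rot: [[0.933, 0.36, -0.0], [0.36, -0.933, -0.0], [-0.0, -0.0, -1.0]]
contact_force: [0.1, 0.1, -0.2]
gripper_width: 0.0219
gripper_force: 59.4
```

>>> carry_out(
  series=[
    {"dp":[0,0,1],"rotation":[0,0,0],"hand":10},
    {"dp":[0,0,2],"rotation":[0,0,0],"hand":10},
    {"dp":[0,0,3],"rotation":[0,0,0],"hand":10},
    {"dp":[0,0,3],"rotation":[0,0,0],"hand":10},
  ],
)

```text
time: 7.38
position: [0.5203, 0.0999, 0.0269]
eef_rot: [[0.933, 0.36, 0.001], [0.36, -0.933, 0.0], [0.001, 0.0, -1.0]]
contact_force: [-0.8, 0.1, 7.6]
gripper_width: 0.0224
gripper_force: 60.5
```

>>> carry_out(
  series=[
    {"dp":[0,0,1],"rotation":[0,0,0],"hand":40},
    {"dp":[0,0,0],"rotation":[0,0,0],"hand":40},
    {"dp":[0,0,0],"rotation":[0,0,0],"hand":40},
    {"dp":[0,0,-40],"rotation":[0,0,0],"hand":40},
    {"dp":[0,0,-100],"rotation":[0,0,0],"hand":60},
    {"dp":[0,0,-155],"rotation":[0,0,0],"hand":60},
  ],
)

```text
time: 8.12
position: [0.5194, 0.0997, 0.1832]
eef_rot: [[0.933, 0.36, 0.0], [0.36, -0.933, 0.0], [0.0, 0.0, -1.0]]
contact_force: [1.3, 0.1, -0.1]
gripper_width: 0.0601
gripper_force: 0.0
```

```bash
python3 -c "
from h import *
togo([.463,-.298,.19],-15.4)"
```

```text
dp [-195.90171452  350.63043294   -6.79734556] rz 36.520889786133836 z 0.18322790268073044
```

>>> carry_out(
  series=[
    {"dp":[-30,53,-7],"rotation":[0,0,8],"hand":60},
    {"dp":[-60,107,-7],"rotation":[0,0,16],"hand":60},
    {"dp":[-90,161,-7],"rotation":[0,0,24],"hand":60},
    {"dp":[-120,215,-7],"rotation":[0,0,32],"hand":60},
    {"dp":[-150,268,-7],"rotation":[0,0,36.5],"hand":60},
    {"dp":[-180,322,-7],"rotation":[0,0,36.5],"hand":60},
    {"dp":[-196,350,-7],"rotation":[0,0,36.5],"hand":60},
    {"dp":[-196,350,-7],"rotation":[0,0,36.5],"hand":60},
    {"dp":[-196,350,-7],"rotation":[0,0,36.5],"hand":60},
    {"dp":[-196,350,-7],"rotation":[0,0,36.5],"hand":60},
  ],
)

```text
time: 9.38
position: [0.4632, -0.2964, 0.1883]
eef_rot: [[0.965, -0.264, 0.0], [-0.264, -0.965, 0.0], [-0.0, -0.0, -1.0]]
contact_force: [-0.1, -0.1, 0.8]
gripper_width: 0.06
gripper_force: 0.0
```

```bash
python3 -c "
from h import *
snap('w4')"
```

```text
[ 0.46320166 -0.29642388  0.18834259] [-5.69362561e-01  3.26647273e-01  8.00777892e-03  1.25222587e+00
  1.53219237e-04  2.83937078e+00]
```

View pics/w4.png

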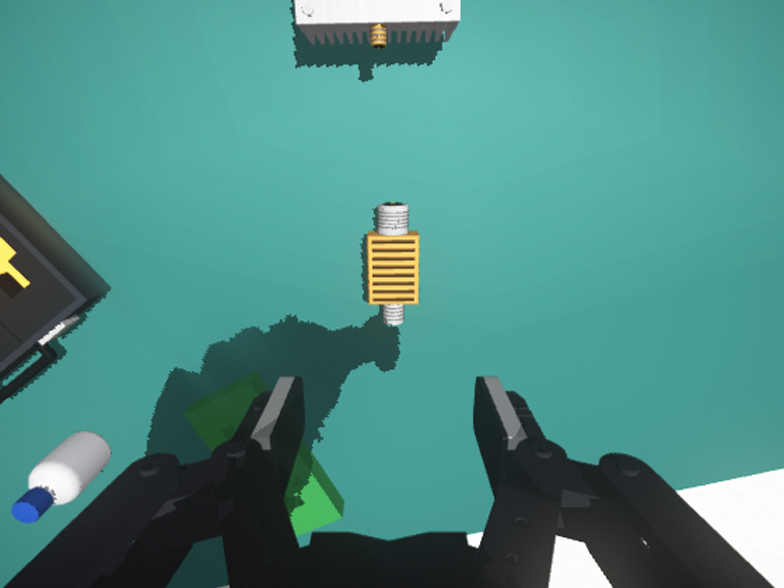

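The attenuator's top corners are at (367,235), (418,235), (418,302) and (368,302). The big connector is up in the image, along tool +x as wanted.

```bash
python3 - <<'E'
from h import *
P,s=quad('w4',[(367,235),(418,235),(418,302),(368,302)],.026)
c=P.mean(0);d=(P[0]+P[1]-P[2]-P[3])/2;print(c,np.linalg.norm(d),np.linalg.norm(P[0]-P[1]),yaw:=np.degrees(np.arctan2(d[1],d[0])))
togo([c[0],c[1],.010],yaw)
E
```

```text
[ 0.4663275  -0.30022111  0.026     ] 0.04880652847028793 0.03520096395769544 -14.729150797379445
dp [  3.92222793   2.84488817 178.42801508] rz -0.5662056771996902 z 0.1884276417431752
```

>>> carry_out(
  series=[
    {"dp":[4,3,55],"rotation":[0,0,-0.5],"hand":60},
    {"dp":[4,3,110],"rotation":[0,0,-0.5],"hand":60},
    {"dp":[4,3,155],"rotation":[0,0,-0.5],"hand":60},
    {"dp":[4,3,178],"rotation":[0,0,-0.5],"hand":60},
    {"dp":[4,3,178],"rotation":[0,0,-0.5],"hand":25},
    {"dp":[4,3,178],"rotation":[0,0,-0.5],"hand":25},
    {"dp":[4,3,178],"rotation":[0,0,-0.5],"hand":25},
    {"dp":[4,3,178],"rotation":[0,0,-0.5],"hand":25},
    {"dp":[4,3,178],"rotation":[0,0,-0.5],"hand":25},
  ],
)

```text
time: 10.55
position: [0.4663, -0.3015, 0.0107]
eef_rot: [[0.966, -0.257, 0.001], [-0.257, -0.966, -0.0], [0.001, 0.0, -1.0]]
contact_force: [-1.2, 0.5, 5.2]
gripper_width: 0.0343
gripper_force: 61.9
```

```bash
python3 - <<'E'
from h import *
th=np.radians(21.2);ex=np.array([np.cos(th),np.sin(th)]);ey=np.array([-ex[1],ex[0]])
co=np.array([.5195,.0997])-.0007*ex   # coupler nest centre (TCP at placing + held offset)
at=co-.128*ey; print(co,at)
s=robot.sense();print(s['gripper_width'],s['gripper_force'])
h=at-.075*ex
togo([h[0],h[1],.2],21.2)
E
```

```text
[0.51884737 0.09944686] [ 0.56513532 -0.01989058]
0.03434908711526141 61.86194222420454
dp [ -37.26548684 -253.38163223 -189.3409138 ] rz -36.079566606806054 z 0.010744714334145554
```

>>> carry_out(
  series=[
    {"dp":[0,0,-50],"rotation":[0,0,0],"hand":25},
    {"dp":[0,0,-100],"rotation":[0,0,0],"hand":25},
    {"dp":[-8,-50,-140],"rotation":[0,0,-9],"hand":25},
    {"dp":[-15,-100,-189],"rotation":[0,0,-18],"hand":25},
    {"dp":[-22,-150,-189],"rotation":[0,0,-27],"hand":25},
    {"dp":[-30,-200,-189],"rotation":[0,0,-36],"hand":25},
    {"dp":[-37,-253,-189],"rotation":[0,0,-36],"hand":25},
    {"dp":[-37,-253,-189],"rotation":[0,0,-36],"hand":25},
    {"dp":[-37,-253,-189],"rotation":[0,0,-36],"hand":25},
    {"dp":[-37,-253,-189],"rotation":[0,0,-36],"hand":25},
  ],
)

```text
time: 11.8
position: [0.4951, -0.0483, 0.1993]
eef_rot: [[0.933, 0.359, -0.0], [0.359, -0.933, -0.0], [-0.0, 0.0, -1.0]]
contact_force: [0.2, 0.2, -0.6]
gripper_width: 0.0347
gripper_force: 61.2
```

```bash
python3 -c "
from h import *
snap('w5')"
```

```text
[ 0.4951168  -0.04825416  0.19926598] [-9.70724364e-02  2.15706410e-01 -1.11851968e-01  1.24329736e+00
 -1.27516028e-04  2.67721461e+00]
```

View pics/w5.png

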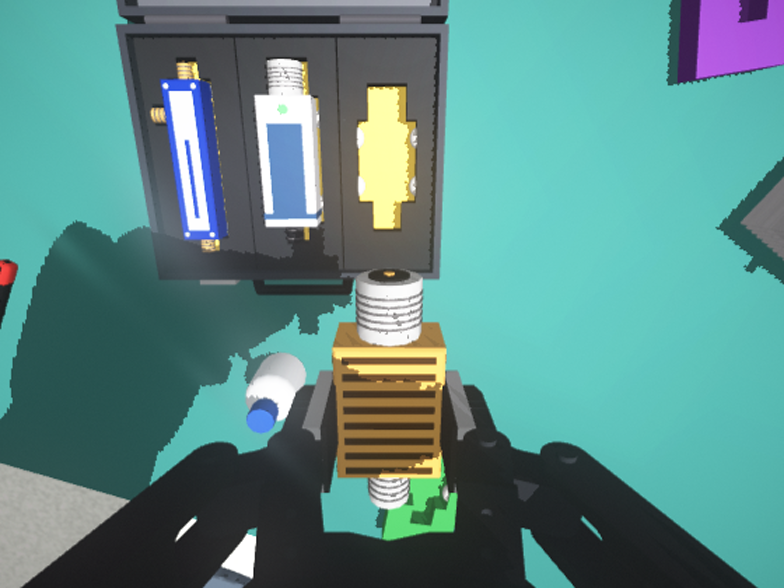

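The attenuator cutout is in full view, with slot ends at rows 86 and 230 and slot sides at 367–407 (far) and 374–401 (near). The held block's top spans (332–446,346) to (336–441,476). The coupler rests level in its cutout.

```bash
python3 - <<'E'
from h import *
c,s=load('w5');R=s['eef_rot'];p0=s['position']
T=lambda n,px,z:print(n,((quad('w5',px,z)[0]-p0)@R*1e3)[:,:2].round(1).tolist())
T('slot +49 ',[(367,86),(407,86)],.008)
T('slot -47',[(374,230),(401,230)],.008)
T('pocket far 27,near -27',[(362,121),(365,201)],.008)
T('rim R',[(449,25),(439,278)],.03)
T('held top',[(332,347),(446,347),(441,477),(336,477)],p0[2]-.0107+.026)
T('held conn',[(389,270)],p0[2]-.0107+.024);T('held conn back -43',[(389,507)],p0[2]-.0107+.02)
T('sensor top',[(255,96),(319,96),(322,218),(265,227)],.046)
T('coupler top',[(162,80),(208,80),(227,235),(183,241)],.040)
E
```

```text
slot +49  [[125.4, -14.4], [125.4, 12.9]]
slot -47 [[27.1, -10.7], [27.1, 9.6]]
pocket far 27,near -27 [[103.2, -18.3], [48.5, -17.1]]
rim R [[156.5, 37.3], [-4.3, 37.0]]
held top [[24.8, -17.8], [24.7, 18.0], [-25.1, 18.3], [-25.0, -18.4]]
held conn [[49.2, 0.1]]
held conn back -43 [[-43.9, 0.1]]
sensor top [[115.1, -81.0], [115.0, -42.1], [41.4, -43.8], [35.5, -82.0]]
coupler top [[124.7, -138.9], [124.7, -110.7], [29.1, -110.1], [24.9, -140.8]]
```

>>> carry_out(
  series=[
    {"dp":[37,0,0],"rotation":[0,0,0],"hand":25},
    {"dp":[75,-0.8,30],"rotation":[0,0,0],"hand":25},
    {"dp":[75,-0.8,85],"rotation":[0,0,0],"hand":25},
    {"dp":[75,-0.8,130],"rotation":[0,0,0],"hand":25},
    {"dp":[75,-0.8,155],"rotation":[0,0,0],"hand":25},
    {"dp":[75,-0.8,162],"rotation":[0,0,0],"hand":25},
    {"dp":[75,-0.8,165],"rotation":[0,0,0],"hand":25},
    {"dp":[75,-0.8,166.5],"rotation":[0,0,0],"hand":25},
    {"dp":[75,-0.8,168],"rotation":[0,0,0],"hand":25},
    {"dp":[75,-0.8,168],"rotation":[0,0,0],"hand":25},
  ],
)

```text
time: 13.1
position: [0.5651, -0.0196, 0.0317]
eef_rot: [[0.933, 0.36, 0.001], [0.36, -0.933, -0.0], [0.001, 0.0, -1.0]]
contact_force: [-0.6, 1.3, -0.7]
gripper_width: 0.0343
gripper_force: 61.2
```

>>> carry_out(
  series=[
    {"dp":[0,0,1.5],"rotation":[0,0,0],"hand":25},
    {"dp":[0,0,3],"rotation":[0,0,0],"hand":25},
    {"dp":[0,0,4],"rotation":[0,0,0],"hand":25},
    {"dp":[0,0,5],"rotation":[0,0,0],"hand":25},
    {"dp":[0,0,5],"rotation":[0,0,0],"hand":25},
  ],
)

```text
time: 13.72
position: [0.5657, -0.0197, 0.0271]
eef_rot: [[0.933, 0.36, 0.002], [0.36, -0.933, -0.0], [0.002, 0.001, -1.0]]
contact_force: [-1.3, -1.1, 9.5]
gripper_width: 0.0344
gripper_force: 62.5
```

>>> carry_out(
  series=[
    {"dp":[0,0,4],"rotation":[0,0,0],"hand":48},
    {"dp":[0,0,3],"rotation":[0,0,0],"hand":48},
    {"dp":[0,0,3],"rotation":[0,0,0],"hand":48},
    {"dp":[0,0,-30],"rotation":[0,0,0],"hand":48},
    {"dp":[0,0,-60],"rotation":[0,0,0],"hand":0},
    {"dp":[0,-50,-60],"rotation":[0,0,0],"hand":0},
    {"dp":[0,-100,-60],"rotation":[0,0,0],"hand":0},
    {"dp":[0,-128,-60],"rotation":[0,0,0],"hand":0},
    {"dp":[0,-128,-60],"rotation":[0,0,0],"hand":0},
    {"dp":[0,-128,-40],"rotation":[0,0,0],"hand":0},
    {"dp":[0,-128,-25],"rotation":[0,0,0],"hand":0},
    {"dp":[0,-128,-25],"rotation":[0,0,0],"hand":0},
  ],
)

```text
time: 15.22
position: [0.518, 0.0991, 0.0502]
eef_rot: [[0.933, 0.36, -0.002], [0.36, -0.933, -0.001], [-0.002, -0.0, -1.0]]
contact_force: [0.2, -0.6, 1.3]
gripper_width: -0.0001
gripper_force: 0.0
```

>>> carry_out(
  series=[
    {"dp":[0,0,6],"rotation":[0,0,0],"hand":0},
    {"dp":[0,0,9],"rotation":[0,0,0],"hand":0},
    {"dp":[0,0,11],"rotation":[0,0,0],"hand":0},
    {"dp":[0,0,13],"rotation":[0,0,0],"hand":0},
    {"dp":[0,0,15],"rotation":[0,0,0],"hand":0},
    {"dp":[0,0,17],"rotation":[0,0,0],"hand":0},
    {"dp":[0,0,18],"rotation":[0,0,0],"hand":0},
  ],
)

```text
time: 16.1
position: [0.52, 0.1002, 0.0342]
eef_rot: [[0.933, 0.36, 0.003], [0.36, -0.933, 0.001], [0.003, 0.0, -1.0]]
contact_force: [1.0, 0.8, 10.1]
gripper_width: -0.0002
gripper_force: 4.7
```

>>> carry_out(
  series=[
    {"dp":[0,0,1.5],"rotation":[0,0,0],"hand":0},
    {"dp":[0,0,3],"rotation":[0,0,0],"hand":0},
    {"dp":[0,0,4],"rotation":[0,0,0],"hand":0},
    {"dp":[0,0,4],"rotation":[0,0,0],"hand":0},
  ],
)

```text
time: 16.6
position: [0.5189, 0.0998, 0.03]
eef_rot: [[0.933, 0.36, 0.001], [0.36, -0.933, -0.0], [0.001, 0.0, -1.0]]
contact_force: [-4.5, -1.3, 13.2]
gripper_width: 0.0002
gripper_force: 6.7
```

>>> carry_out(
  series=[
    {"dp":[0,0,1],"rotation":[0,0,0],"hand":0},
    {"dp":[0,0,1.5],"rotation":[0,0,0],"hand":0},
    {"dp":[0,0,1.5],"rotation":[0,0,0],"hand":0},
  ],
)

```text
time: 16.98
position: [0.519, 0.0998, 0.0299]
eef_rot: [[0.933, 0.36, 0.002], [0.36, -0.933, 0.0], [0.002, 0.0, -1.0]]
contact_force: [-15.2, -4.1, 41.8]
gripper_width: 0.0004
gripper_force: 20.7
```

>>> carry_out(
  series=[
    {"dp":[0,0,-8],"rotation":[0,0,0],"hand":0},
    {"dp":[38,0,-12],"rotation":[0,0,0],"hand":0},
    {"dp":[38,0,-12],"rotation":[0,0,0],"hand":0},
    {"dp":[38,0,-6],"rotation":[0,0,0],"hand":0},
    {"dp":[38,0,-3],"rotation":[0,0,0],"hand":0},
    {"dp":[38,0,-2],"rotation":[0,0,0],"hand":0},
    {"dp":[38,0,-2],"rotation":[0,0,0],"hand":0},
  ],
)

```text
time: 17.85
position: [0.5533, 0.1133, 0.03]
eef_rot: [[0.933, 0.36, -0.001], [0.36, -0.933, -0.0], [-0.001, -0.0, -1.0]]
contact_force: [-5.9, -1.2, 11.6]
gripper_width: 0.0001
gripper_force: 5.7
```

>>> carry_out(
  series=[
    {"dp":[0,0,-9],"rotation":[0,0,0],"hand":0},
    {"dp":[-38,0,-12],"rotation":[0,0,0],"hand":0},
    {"dp":[-76,0,-12],"rotation":[0,0,0],"hand":0},
    {"dp":[-76,0,-10],"rotation":[0,0,0],"hand":0},
    {"dp":[-76,0,-5],"rotation":[0,0,0],"hand":0},
    {"dp":[-76,0,-2],"rotation":[0,0,0],"hand":0},
    {"dp":[-76,0,-0.5],"rotation":[0,0,0],"hand":0},
    {"dp":[-76,0,-0.5],"rotation":[0,0,0],"hand":0},
  ],
)

```text
time: 18.85
position: [0.4836, 0.0863, 0.0301]
eef_rot: [[0.933, 0.361, -0.0], [0.361, -0.933, -0.0], [-0.0, -0.0, -1.0]]
contact_force: [0.2, 0.4, 0.7]
gripper_width: -0.0002
gripper_force: 0.0
```

>>> carry_out(
  series=[
    {"dp":[0,0,-35],"rotation":[0,0,0],"hand":0},
    {"dp":[18,60,-35],"rotation":[0,0,0],"hand":0},
    {"dp":[38,115,-35],"rotation":[0,0,0],"hand":0},
    {"dp":[38,128,-35],"rotation":[0,0,0],"hand":0},
    {"dp":[38,128,-25],"rotation":[0,0,0],"hand":0},
    {"dp":[38,128,-17],"rotation":[0,0,0],"hand":0},
    {"dp":[38,128,-14],"rotation":[0,0,0],"hand":0},
    {"dp":[38,128,-11],"rotation":[0,0,0],"hand":0},
    {"dp":[38,128,-8],"rotation":[0,0,0],"hand":0},
    {"dp":[38,128,-5],"rotation":[0,0,0],"hand":0},
    {"dp":[38,128,-2],"rotation":[0,0,0],"hand":0},
    {"dp":[38,128,-1],"rotation":[0,0,0],"hand":0},
  ],
)

```text
time: 20.35
position: [0.5654, -0.0189, 0.0338]
eef_rot: [[0.933, 0.361, 0.002], [0.361, -0.933, 0.0], [0.002, 0.001, -1.0]]
contact_force: [-17.4, 0.4, 53.4]
gripper_width: 0.0002
gripper_force: 26.5
```

>>> carry_out(
  series=[
    {"dp":[0,0,-10],"rotation":[0,0,0],"hand":0},
    {"dp":[15,0,-10],"rotation":[0,0,0],"hand":0},
    {"dp":[15,0,-5],"rotation":[0,0,0],"hand":0},
    {"dp":[15,0,-3],"rotation":[0,0,0],"hand":0},
    {"dp":[15,0,-3],"rotation":[0,0,0],"hand":0},
  ],
)

```text
time: 20.98
position: [0.5782, -0.014, 0.0341]
eef_rot: [[0.933, 0.361, -0.001], [0.361, -0.933, 0.0], [-0.0, -0.0, -1.0]]
contact_force: [-0.6, 1.0, 2.4]
gripper_width: -0.0001
gripper_force: 1.2
```

>>> carry_out(
  series=[
    {"dp":[0,0,-8],"rotation":[0,0,0],"hand":0},
    {"dp":[-30,0,-8],"rotation":[0,0,0],"hand":0},
    {"dp":[-30,0,-4],"rotation":[0,0,0],"hand":0},
    {"dp":[-30,0,0],"rotation":[0,0,0],"hand":0},
    {"dp":[-30,0,0],"rotation":[0,0,0],"hand":0},
  ],
)

```text
time: 21.6
position: [0.5514, -0.0248, 0.0341]
eef_rot: [[0.933, 0.361, 0.0], [0.361, -0.933, -0.0], [0.0, 0.0, -1.0]]
contact_force: [0.2, 0.4, -1.1]
gripper_width: -0.0002
gripper_force: 0.0
```

>>> carry_out(
  series=[
    {"dp":[0,0,-30],"rotation":[0,0,0],"hand":0},
    {"dp":[14.5,-50,-30],"rotation":[0,0,0],"hand":0},
    {"dp":[14.5,-64,-30],"rotation":[0,0,0],"hand":0},
    {"dp":[14.5,-64,-20],"rotation":[0,0,0],"hand":0},
    {"dp":[14.5,-64,-14],"rotation":[0,0,0],"hand":0},
    {"dp":[14.5,-64,-11],"rotation":[0,0,0],"hand":0},
    {"dp":[14.5,-64,-8],"rotation":[0,0,0],"hand":0},
    {"dp":[14.5,-64,-5],"rotation":[0,0,0],"hand":0},
    {"dp":[14.5,-64,-3],"rotation":[0,0,0],"hand":0},
    {"dp":[14.5,-64,-1],"rotation":[0,0,0],"hand":0},
    {"dp":[14.5,-64,0],"rotation":[0,0,0],"hand":0},
  ],
)

```text
time: 22.98
position: [0.5421, 0.0393, 0.0359]
eef_rot: [[0.933, 0.359, 0.002], [0.359, -0.933, 0.0], [0.002, 0.0, -1.0]]
contact_force: [-14.4, 0.9, 46.4]
gripper_width: 0.0001
gripper_force: 23.1
```

Home in the middle; now I'll check its ends, then back off and look.

>>> carry_out(
  series=[
    {"dp":[0,0,-10],"rotation":[0,0,0],"hand":0},
    {"dp":[28,0,-10],"rotation":[0,0,0],"hand":0},
    {"dp":[28,0,-5],"rotation":[0,0,0],"hand":0},
    {"dp":[28,0,-2],"rotation":[0,0,0],"hand":0},
    {"dp":[28,0,-2],"rotation":[0,0,0],"hand":0},
  ],
)

```text
time: 23.6
position: [0.5668, 0.0495, 0.0361]
eef_rot: [[0.933, 0.36, -0.001], [0.36, -0.933, -0.0], [-0.001, -0.0, -1.0]]
contact_force: [-0.7, -0.8, 1.6]
gripper_width: -0.0001
gripper_force: 0.8
```

>>> carry_out(
  series=[
    {"dp":[0,0,-8],"rotation":[0,0,0],"hand":0},
    {"dp":[-56,0,-8],"rotation":[0,0,0],"hand":0},
    {"dp":[-56,0,-8],"rotation":[0,0,0],"hand":0},
    {"dp":[-56,0,-4],"rotation":[0,0,0],"hand":0},
    {"dp":[-56,0,0],"rotation":[0,0,0],"hand":0},
    {"dp":[-56,0,0],"rotation":[0,0,0],"hand":0},
  ],
)

```text
time: 24.35
position: [0.5159, 0.0301, 0.0361]
eef_rot: [[0.933, 0.361, 0.0], [0.361, -0.933, 0.0], [0.0, 0.0, -1.0]]
contact_force: [0.1, -0.3, 0.9]
gripper_width: 0.0
gripper_force: 0.0
```

>>> carry_out(
  series=[
    {"dp":[0,0,-50],"rotation":[0,0,0],"hand":0},
    {"dp":[0,0,-110],"rotation":[0,0,0],"hand":0},
    {"dp":[-40,0,-165],"rotation":[0,0,0],"hand":20},
    {"dp":[-60,0,-165],"rotation":[0,0,0],"hand":20},
    {"dp":[-60,0,-165],"rotation":[0,0,0],"hand":20},
  ],
)

```text
time: 24.98
position: [0.4592, 0.008, 0.2021]
eef_rot: [[0.933, 0.36, 0.002], [0.36, -0.933, -0.0], [0.001, 0.001, -1.0]]
contact_force: [0.3, -0.1, -0.4]
gripper_width: 0.0202
gripper_force: 0.0
```

```bash
python3 -c "
from h import *
snap('w6')"
```

```text
[0.45920617 0.00802759 0.20210445] [ 1.75215774e-02  1.35669987e-01 -2.01958742e-01  1.23155266e+00
 -6.09870308e-05  2.79079276e+00]
```

View pics/w6.png

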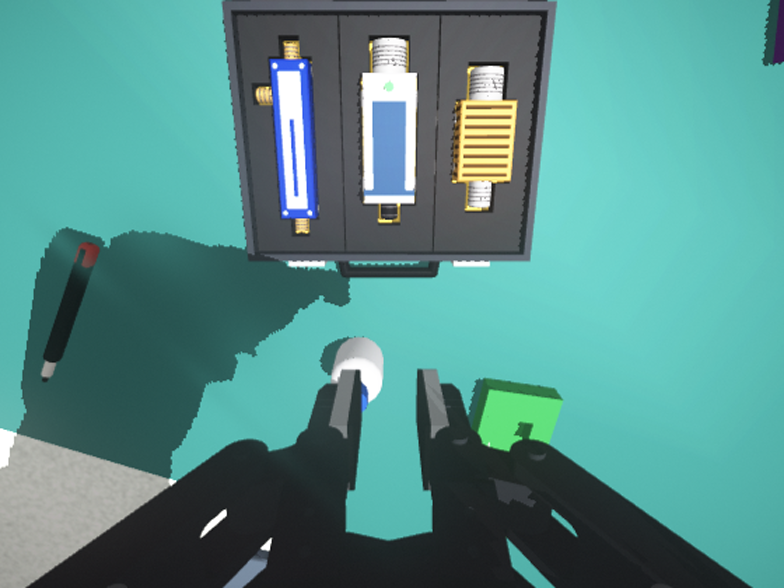

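The picture shows all three parts seated in their own cutouts: coupler (294,140), sensor (388,135), attenuator (484,140). The gripper is clear of them, and the bottle still stands at (358,370).

```bash
python3 -c "
from plant import robot
print(robot.sign_off())"
```

```text
the job is handed in; nothing more can be done
None
```

The coupler, attenuator and sensor are pressed home and level in their own cutouts, nothing is held, and the job was handed in at about 25 s of the 72 s limit; pressing peaked at about 53 N at the closed fingertips.

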